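# Switch on the drying-rack isolator under its sliding weather hood

### The job

The scrub brush has been left on the slideway of the isolator unit: first lay it flat in the blue ceramic dish, bristles down, and let go. Then hold the yellow release tab down while you slide the clear hood fully open, flip the red switch over to ON, and slide the hood fully shut again (tab down) until the tab springs back up. Leave the blue switch on, and leave the dish and everything else standing where it is.

Things in the scene. Friction and masses are not known exactly. Their poses are not given: they have to be found in the camera images.
- unit: Fixed isolator unit on the shelf: grey flat slab 130 (x) x 250 (y) x 30 mm high, origin at the centre of its underside, its top face 30 mm above the origin. Its own y axis is the sliding direction of the hood. The switches stand on the half at negative y; the half at positive y is the bare slideway. A rigid grey conduit stub of 25 mm diameter rises beside it at unit x = 85, y = -60 mm to 200 mm above the shelf: keep the hand clear of it.
- cover (a joint): Travel of the clear hood in m along the unit's +y: 0 = shut, 0.115 = fully open; rail friction about 1.2 N. A hidden catch stops it after about 3 mm, and on the way back about 19 mm from shut, unless the tab is pressed at least 3.5 mm down. With the tab held down throughout it slides freely.
- hood_roof (a point): Centre of the roof of the clear hood, a box 100 (x) x 110 (y) x 74 mm high, open below, standing on the slab top; the roof is 104 mm above the unit's origin. It is at unit x = 0, y = -60 mm when shut (covering both switches) and y = +55 mm when open (over the slideway).
- tab (a joint): Press depth of the release tab in m, 0 = up, 0.006 = fully down, sprung: 2.4 N to start, 6 N fully down; springs up when let go, but stays down while the hood is between about 3 and 19 mm from shut.
- tab_top (a point): Centre of the top of the yellow release tab, 42 (x) x 36 (y) mm, mid hood roof, 10 mm above the roof when up. Two grey ridges fixed to the hood flank it as a thumb well: 46 mm long in x, 6 mm thick, inner faces 20.5 mm either side of the tab's centre in unit y, tops 8 mm above the unpressed tab; open towards +x and -x. Pushing a ridge sideways moves the hood.
- red (a joint): Angle of the red switch (drying-rack motor), rad: -0.5 = OFF (leaning to the unit's -x), +0.5 = ON (leaning to +x). Over-centre spring: it snaps to the nearer end from upright and takes about 2 N at the tip to flip.
- red_tip (a point): Centre of the red switch's grip, a bar of 16 mm diameter, 20 mm long in unit y, on a stem 8 x 12 mm, 50 mm above its hinge. The hinge is 12 mm above the slab top, at unit x = 0, at unit y = -84 or -36 mm (red and blue may be swapped), axis along unit y.
- blue (a joint): Angle of the blue switch (balcony light), same kind as the red: already ON (+0.5) and to be left so.
- blue_tip (a point): Centre of the blue switch's grip, same shape as the red; the two are 48 mm apart along unit y.
- brush_center (a point): Centre (half-way up) of the loose green scrub brush: 140 (x, long) x 44 (y) x 44 mm high, 80 to 170 g, flat with its white bristle block (lowest 16 mm, 130 x 40 mm, rigid) down; the green body above is best to grip across y. It starts flat on the slab's slideway, roughly crosswise.
- dish_floor (a point): Centre of the inner floor of the loose blue ceramic dish, 5 mm above the shelf: outside 200 (x) x 110 (y) mm, walls 5 mm thick, rim 14 mm above the shelf. The brush lies in it lengthwise.
- peg_jar: Loose steel jar of clothes pegs, diameter 84 mm, 120 mm high with the pegs; origin under its centre. Leave alone.
- bottle: Loose blue detergent bottle, diameter 60 mm, 150 mm high, near the far end of the dish; origin under its centre. Leave alone.
- tub: Loose white tub with orange cap, diameter 80 mm, 90 mm high, behind the unit; origin under its centre. Leave alone.
Mind the look-alikes: they are no part of the job. There is more than one size of the part that bears brush_center; the job needs the largest. What is shaped like the part that bears dish_floor but orange or pink is not meant.

How it is judged:
By the outcome, as a careful person would: the job done as asked, in the order asked, and still so for the second after the job is handed in, with the robot touching nothing.
It also fails if it takes over 72 s, if anything falls off the work surface, if the arm or the gripper's body presses on something with over 40 N, if the wrist force passes 120 N, or if a joint passes its speed limit or range.

### The arm

A 6-joint arm with a two-finger parallel gripper is mounted at the origin on the work surface. World frame = base frame: x ahead of the robot, y to its left, z up, the work surface at z = 0. Lengths are in m, angles in rad, forces in N, time in s.
With the tool pointing down it reaches from about 0.275 to 0.825 m from the base axis. Payload 4.9 kg.
Tool frame: the origin (TCP) lies midway between the tips of the shut fingers; the grasp point (between the pads) lies 19 mm behind it (bot.grip_depth is the distance from the TCP to the grasp point, in m); z points along the fingers, y is the line along which they close (so a half turn about z gives the same grasp; the last joint's range is limited). The gripper opens to 85 mm and grips with 20 to 120 N. Pads are 22 mm wide; open, the fingers measure 114 mm over their backs; the gripper's body (76 mm by 85 mm) begins 54 mm behind the grasp point. The pads swing forward as they close: fully open they stand 13 mm farther back than shut.
Start: joints at [1.115, 0.326, -0.193, 1.052, 0, 1.437], TCP at [0.174, 0.522, 0.231] pointing down, gripper open.
Joint ranges: [-2.65, 2.65], [-0.97, 1.79], [-1.3, 1.35], [-1.93, 2.1], [-1.47, 1.37], [-3.14, 3.14]. Speed limits (rad/s): [2.57, 2.57, 3.14, 3.14, 3.14, 3.14].

### API

Orientations are given as a unit quaternion [w, x, y, z].
In Python, from cell import bot gives the robot as it stands. Calls block until the motion is done:
- bot.move_pose(position, orientation): joint-space move of the TCP to a pose.
- bot.move_linear(position, speed=0.15, rotation=None, until_force=None): straight line of the TCP; rotation=None keeps the orientation; speed is the mean speed in m/s. With until_force (N) it stops when the force on the tool has changed by that much, and returns True; else False.
- bot.goto_joints(angles): joint-space move.
- bot.set_gripper(opening, grasp_force=None): opening from 0.0 (shut) to 1.0 (fully open); grasp_force is the grip in N (None keeps the last); returns when the fingers have stopped.
- bot.wait(seconds).
- bot.solve_ik(position, orientation): joint angles nearest the present ones, or None.
- bot.camera(name): name is "side" or "top" or "wrist"; returns the picture (420x560x3 uint8, red, green, blue); there is no depth.
- bot.calibration(name): a dict with "mtx" (3x3 intrinsics, pixels), "k1" (the pictures are not rectified: a ray, as slopes to the right and down, at radius r is drawn at 1 + k1 r^2 times it, then the intrinsics apply), "extrinsics" (4x4, takes a point from world to camera coordinates); the wrist camera has in their place "hand_eye" (4x4, takes a point from camera to tool coordinates, whose origin is the TCP and whose axes are the flange's). Camera axes: x right, y down, z forward; pixel columns grow to the right and rows downward; lengths in m; the calibration is good to about 2 mm. A picture is of the moment at which its call begins: read the wrist's pose just before it. calibration takes no time and is no camera call.
A pose or a line that the arm cannot do raises bot.PlanningError and nothing moves.
- bot.close_job(): hands the job in; it is judged then, once.
Trained networks look in the newest picture that a camera, given by its name, has taken for a name from the list of things; names that differ only in an ending like _2 or _b are one class to them, and where a whole thing is asked for, a point or a joint stands for the part that bears it (a point fixed in the world has none). Each returns a list of dicts, best first, with "confidence" (0 to 1); they miss things now and then, are a little off and sometimes report something else, mostly with a low value. They report only what shows in the picture. A call takes as long as a camera call. They do not tell look-alikes from the thing itself.
- bot.search_frame(camera, thing): "bbox" ([left, top, width, height] in pixels, round what is visible of it).
Readings, each from a call of its own:
- bot.read_clock(): time.
- bot.read_joint_positions(): joint angles.
- bot.read_joint_vel(): joint speeds.
- bot.read_joint_efforts(): joint torques, N m.
- bot.read_position(): TCP position.
- bot.read_tool_rot(): TCP orientation.
- bot.read_ft_force(): force on the tool from outside, world axes, zero at the start.
- bot.read_moment(): the same for the moment, N m.
- bot.read_gripper_width(): opening from 0.0 (shut) to 1.0 (fully open).
- bot.read_finger_force(): force on a finger pad.
Only numpy, scipy, OpenCV 4.12 (cv2) and the standard library are available. Lean on these libraries where they do the work, as an engineer would, in place of code of your own. Each camera call takes 0.05 s, during which the arm holds its last target. There are 200 camera calls.

## Working session

There is one attempt and no reset: what is moved stays moved. The work goes in short steps, each a Python script; the robot and the scene stay as the last script left them, time stands still between calls to the robot, and variables do not carry over. Pictures are saved under pics/ and viewed, at most 10 in all, crops included, and the job is handed in when it is done.

```bash
ls; mkdir -p pics
cat > h.py <<'E'
import numpy as np, cv2
from cell import bot
def snap(cam,fn=None):
    im=bot.camera(cam)
    if fn: cv2.imwrite('pics/'+fn,cv2.cvtColor(im,cv2.COLOR_RGB2BGR))
    return im
def ext(cam,pose=None):
    c=bot.calibration(cam)
    if cam!='wrist': return c,np.array(c['extrinsics'])
    from scipy.spatial.transform import Rotation as R
    p,q=pose
    T=np.eye(4);T[:3,:3]=R.from_quat(np.r_[q[1:],q[0]]).as_matrix();T[:3,3]=p
    return c,np.linalg.inv(T@np.array(c['hand_eye']))
def ray(cam,uv,pose=None):
    c,E=ext(cam,pose);K=np.array(c['mtx'])
    d=np.linalg.inv(K)@[uv[0],uv[1],1];d=d[:2];rd=np.hypot(*d);r=rd
    for _ in range(30): r=rd/(1+c['k1']*r*r)
    d=d*(r/rd if rd>0 else 1)
    R=E[:3,:3];o=-R.T@E[:3,3];v=R.T@np.r_[d,1]
    return o,v
def atz(cam,uv,z,pose=None):
    o,v=ray(cam,uv,pose);return o+v*(z-o[2])/v[2]
def proj(cam,X,pose=None):
    c,E=ext(cam,pose);p=E[:3,:3]@np.array(X)+E[:3,3];d=p[:2]/p[2];d=d*(1+c['k1']*d@d)
    return (np.array(c['mtx'])@np.r_[d,1])[:2]
E
python3 - <<'E'
from h import *
print(bot.read_clock())
for cam in('top','side'):
    snap(cam,cam+'0.png')
    c,E=ext(cam);print(cam,-E[:3,:3].T@E[:3,3],E[2,:3])
    for n in('unit','hood_roof','tab_top','red_tip','blue_tip','brush_center','dish_floor','peg_jar','bottle','tub'):
        for d in bot.search_frame(cam,n)[:4]:
            b=d['bbox'];u=(b[0]+b[2]/2,b[1]+b[3]/2)
            print(n,np.round(b),round(d['confidence'],2),atz(cam,u,.03).round(3))
E
```

```text
pics
0.0
top [0.37276184 0.10004047 1.46771058] [ 0.15197109 -0.01057571 -0.98832836]
unit [272. 178.  80.  71.] 0.64 [ 0.558 -0.016  0.03 ]
hood_roof [312. 193.  43.  43.] 0.55 [ 0.558 -0.086  0.03 ]
tab_top [325. 205.  17.  16.] 0.64 [ 0.563 -0.088  0.03 ]
red_tip [329. 208.  14.   9.] 0.48 [ 0.563 -0.095  0.03 ]
blue_tip [301. 136.  26.  29.] 0.24 [ 0.776 -0.019  0.03 ]
brush_center [284. 203.  18.  44.] 0.92 [0.521 0.049 0.03 ]
brush_center [287. 258.  25.  30.] 0.77 [0.359 0.024 0.03 ]
brush_center [238. 182.  24.  32.] 0.67 [0.607 0.196 0.03 ]
brush_center [312. 192.  43.  42.] 0.51 [ 0.56  -0.086  0.03 ]
dish_floor [112. 226.  62.  63.] 0.87 [0.401 0.54  0.03 ]
dish_floor [191. 115.  68.  55.] 0.87 [0.798 0.286 0.03 ]
peg_jar [404. 230.  34.  24.] 0.63 [ 0.47  -0.379  0.03 ]
bottle [188. 181.  30.  22.] 0.54 [0.622 0.353 0.03 ]
tub [300. 135.  25.  28.] 0.67 [ 0.78  -0.016  0.03 ]
side [ 0.07752008 -0.72739953  0.88799269] [ 0.40544009  0.662868   -0.62946354]
unit [242. 194. 104. 110.] 0.62 [0.554 0.003 0.03 ]
hood_roof [280. 226.  64.  66.] 0.81 [ 0.571 -0.057  0.03 ]
tab_top [301. 236.  23.  16.] 0.46 [ 0.605 -0.011  0.03 ]
brush_center [260. 191.  22.  28.] 0.66 [0.597 0.188 0.03 ]
brush_center [338. 335.  45.  65.] 0.63 [ 0.477 -0.36   0.03 ]
brush_center [202. 270.  37.  20.] 0.58 [0.345 0.011 0.03 ]
brush_center [244. 216.  55.  43.] 0.57 [0.527 0.073 0.03 ]
dish_floor [128. 162.  69.  25.] 0.79 [0.39  0.509 0.03 ]
dish_floor [281. 227.  63.  62.] 0.66 [ 0.575 -0.052  0.03 ]
dish_floor [165. 182.  74.  46.] 0.58 [0.429 0.298 0.03 ]
dish_floor [289. 155.  39.  36.] 0.58 [0.777 0.259 0.03 ]
peg_jar [336. 335.  44.  67.] 0.76 [ 0.471 -0.36   0.03 ]
tub [347. 193.  32.  45.] 0.63 [0.786 0.003 0.03 ]
```

Run:
```python
import cv2
t=cv2.imread('pics/top0.png');cv2.imwrite('pics/t0c.png',cv2.resize(t[90:310,90:450],(792,484),interpolation=cv2.INTER_CUBIC))
t=cv2.imread('pics/side0.png');cv2.imwrite('pics/s0c.png',cv2.resize(t[130:330,110:390],(784,560),interpolation=cv2.INTER_CUBIC))
```

```text
(no output)
```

View pics/t0c.png

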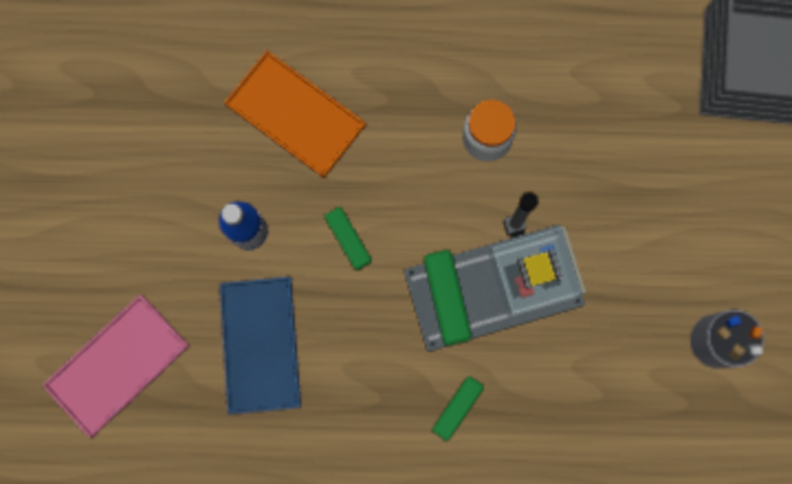

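View pics/s0c.png

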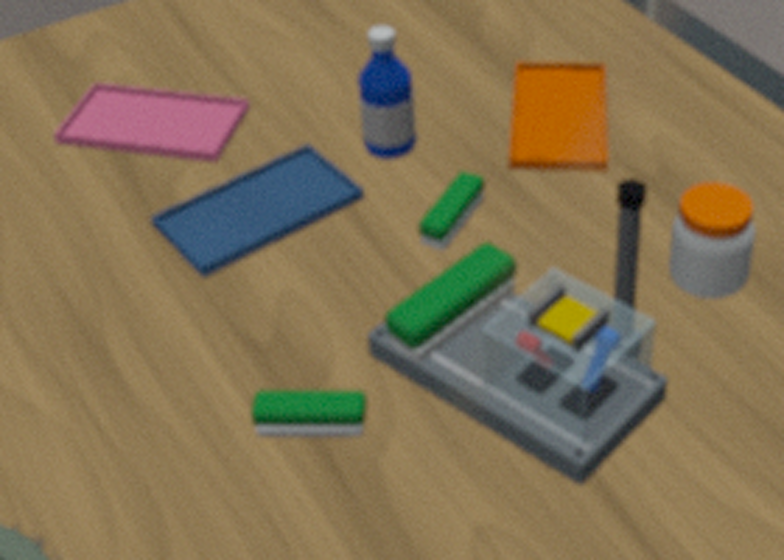

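The top view shows the big green brush on the slideway at top pixel (293,225), the blue dish at (208,247), and the hood and tab at (334,212). The conduit is on the far (+x) side. In the side view the red switch is the inner one (unit y=-36), leaning to -x, and the blue one is the outer. Next I'll compute rough poses and move above the unit for a close look.

```bash
cat >> h.py <<'E'
from scipy.spatial.transform import Rotation as Rr
def down(yaw):
    """tool pointing down, tool y axis along world direction yaw (mod pi)"""
    y=np.array([np.cos(yaw),np.sin(yaw),0]);z=np.array([0,0,-1.]);x=np.cross(y,z)
    q=Rr.from_matrix(np.c_[x,y,z]).as_quat();return [q[3],q[0],q[1],q[2]]
def pose(): return np.array(bot.read_position()),np.array(bot.read_tool_rot())
E
python3 - <<'E'
from h import *
f=lambda a,z:atz('top',(90+(a[0]+.5)/2.2-.5,90+(a[1]+.5)/2.2-.5),z)[:2].round(4)
C=np.array([f(a,.03) for a in((405,268),(565,227),(584,300),(430,350))])
print('unit',C,C.mean(0),[np.linalg.norm(C[i]-C[i-1]).round(3) for i in range(4)])
print('tab',f((539,268),.114),'brush',f((447,297),.074))
D=np.array([f(a,.014) for a in((220,284),(291,277),(300,407),(229,413))])
print('dish',D,D.mean(0),[np.linalg.norm(D[i]-D[i-1]).round(3) for i in range(4)])
print(bot.calibration('wrist'))
R=Rr.from_quat(np.roll(bot.read_tool_rot(),-1)).as_matrix();print(R.round(2))
E
```

```text
unit [[ 0.5623  0.1134]
 [ 0.631  -0.1304]
 [ 0.5193 -0.159 ]
 [ 0.4391  0.0731]] [ 0.537925 -0.025725] [np.float64(0.13), np.float64(0.253), np.float64(0.115), np.float64(0.246)]
tab [ 0.5554 -0.0794] brush [0.515  0.0504]
dish [[0.5336 0.3959]
 [0.5468 0.2878]
 [0.3505 0.2664]
 [0.3393 0.3725]] [0.44255 0.33065] [np.float64(0.196), np.float64(0.109), np.float64(0.197), np.float64(0.107)]
{'mtx': array([[336.5989086 ,   0.        , 277.12921648],
       [  0.        , 336.5989086 , 206.93659608],
       [  0.        ,   0.        ,   1.        ]]), 'k1': -0.008225784620280077, 'hand_eye': array([[-4.51041064e-05, -9.52608323e-01, -3.04199574e-01,
         7.79292688e-02],
       [ 9.99999511e-01,  2.57561971e-04, -9.54832902e-04,
         7.53419352e-04],
       [ 9.87932011e-04, -3.04199468e-01,  9.52607846e-01,
        -1.43322305e-01],
       [ 0.00000000e+00,  0.00000000e+00,  0.00000000e+00,
         1.00000000e+00]])}
[[-0.95  0.32 -0.  ]
 [ 0.32  0.95  0.  ]
 [ 0.    0.   -1.  ]]
```

Run:
```python
from h import *
bot.move_pose([0.52,0.0,.26],down(1.874))
p=pose();print(p,bot.read_clock(),bot.read_joint_positions())
np.save('p1.npy',np.r_[p[0],p[1]])
snap('wrist','w1.png')
for n in('brush_center','tab_top','red_tip','blue_tip','unit'):
    for d in bot.search_frame('wrist',n)[:2]:
        b=d['bbox'];print(n,np.round(b),round(d['confidence'],2),atz('wrist',(b[0]+b[2]/2,b[1]+b[3]/2),{'brush_center':.074,'tab_top':.114,'unit':.03}.get(n,.086),p).round(4))
```

```text
(array([0.51991399, 0.00064649, 0.25996812]), array([-3.92206978e-05, -1.51471117e-01,  9.88461675e-01,  1.25756329e-04])) 3.3417 [-1.40924122e-01  2.52479832e-01 -2.19691123e-01  1.09877311e+00
  2.18140607e-04 -4.45036926e-01]
brush_center [308.   0.  94.  69.] 0.9 [0.3728 0.027  0.074 ]
brush_center [298. 121.  55. 131.] 0.62 [0.5112 0.049  0.074 ]
tab_top [161. 175.  41.  48.] 0.63 [ 0.552 -0.078  0.114]
red_tip [157. 175.  47.  49.] 0.22 [ 0.5632 -0.0845  0.086 ]
blue_tip [173. 311.  69.  81.] 0.38 [ 0.7329 -0.0156  0.086 ]
unit [112. 119. 258. 238.] 0.78 [ 0.6096 -0.016   0.03  ]
```

View pics/w1.png

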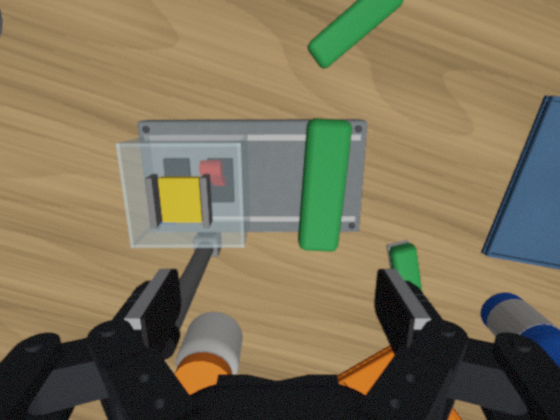

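The wrist view shows the slab top corners at about (139,120), (366,120) and (360,233), the tab at (181,200), the red grip at (212,172) and the brush spanning (300–351, 119–250).

Run:
```python
from h import *
a=np.load('p1.npy');p=(a[:3],a[3:])
g=lambda u,z:atz('wrist',u,z,p)[:2]
A,B,C=[g(u,.03) for u in((139,120),(366,120),(360,233))]
print(A,B,C,np.linalg.norm(A-B),np.linalg.norm(B-C))
yw=np.arctan2(*(B-A)[::-1]);print('yaw y',yw,'from x',np.arctan2(*(C-B)[::-1])+np.pi/2,'centre',(A+C)/2)
O=(A+C)/2;uy=np.array([np.cos(yw),np.sin(yw)]);ux=np.array([uy[1],-uy[0]])
for n,u,z in(('tab',(181,200),.114),('red',(212,172),.086)):
    d=g(u,z)-O;print(n,g(u,z),'unit',d@ux,d@uy)
q=[g(u,.07) for u in((307,120),(350,122),(338,249),(300,248))]
im=cv2.cvtColor(cv2.imread('pics/w1.png'),cv2.COLOR_BGR2HSV)
m=cv2.inRange(im,(45,100,40),(80,255,255))
n,l,s,c=cv2.connectedComponentsWithStats(m)
k=l[185,325];pts=np.argwhere(l==k)[:,::-1]
W=np.array([g(u,.07) for u in pts],np.float32)
r=cv2.minAreaRect(W*1000);print('brush',r);d=np.array(r[0])/1000-O;print('unit',d@ux,d@uy)
t=cv2.cvtColor(cv2.imread('pics/top0.png'),cv2.COLOR_BGR2HSV)
m=cv2.inRange(t,(98,90,40),(118,255,255));n,l,s,c=cv2.connectedComponentsWithStats(m)
k=l[247,208];pts=np.argwhere(l==k)[:,::-1];print(len(pts))
print('dish',cv2.minAreaRect(np.array([atz('top',u,.012)[:2]*1000 for u in pts],np.float32)))
```

```text
[ 0.51014295 -0.15799099] [0.43700187 0.07532118] [0.56089781 0.11763677] 0.24450805379182722 0.13092292428634164
yaw y 1.8745830187515102 from x 1.899915842314423 centre [ 0.53552038 -0.02017711]
tab [ 0.55341304 -0.07873971] unit -0.0004447930006966916 -0.061233383224974985
red [ 0.52750686 -0.0619219 ] unit -0.020133937210666294 -0.03743619307269627Traceback (most recent call last):
  File "<stdin>", line 15, in <module>
  File "<stdin>", line 3, in <lambda>
  File "h.py", line 22, in atz
    o,v=ray(cam,uv,pose);return o+v*(z-o[2])/v[2]
        ~~~^^^^^^^^^^^^^
  File "h.py", line 15, in ray
    c,E=ext(cam,pose);K=np.array(c['mtx'])
        ~~~^^^^^^^^^^
  File "h.py", line 8, in ext
    c=bot.calibration(cam)
ValueError: time passes only in moves, steps and waits
```

```bash
sed -i 's/^def ext/import functools\n@functools.lru_cache(None)\ndef cal(cam): return bot.calibration(cam)\ndef ext/; s/c=bot.calibration(cam)/c=cal(cam)/' h.py
cat >> h.py <<'E'
YAW=1.88;O=np.array([0.5355,-0.0202]);UY=np.array([np.cos(YAW),np.sin(YAW)]);UX=np.array([UY[1],-UY[0]])
def U(x,y,z): return np.r_[O+x*UX+y*UY,z]
E
python3 - <<'E'
from h import *
a=np.load('p1.npy');p=(a[:3],a[3:])
def blob(fn,lo,hi,uv):
    m=cv2.inRange(cv2.cvtColor(cv2.imread(fn),cv2.COLOR_BGR2HSV),lo,hi)
    n,l,s,c=cv2.connectedComponentsWithStats(m);k=l[uv[1],uv[0]];assert k
    return cv2.findContours((l==k).astype('uint8'),0,1)[0][0][:,0]
W=np.array([atz('wrist',u,.068,p)[:2] for u in blob('pics/w1.png',(45,90,30),(85,255,255),(325,185))],np.float32)
r=cv2.minAreaRect(W*1000);d=np.array(r[0])/1000-O;print('brush',r,'unit',d@UX,d@UY)
im=cv2.cvtColor(cv2.imread('pics/top0.png'),cv2.COLOR_BGR2HSV);print(im[247,208])
print('dish',cv2.minAreaRect(np.array([atz('top',u,.012)[:2]*1000 for u in blob('pics/top0.png',(95,80,30),(120,255,255),(208,247))],np.float32)))
E
```

```text
brush ((514.8644409179688, 49.05760192871094), (139.2008819580078, 43.74894714355469), 14.306622505187988) unit 0.0014181577770726525 0.07225254702820597
[106 139  99]
dish ((443.1757507324219, 331.73638916015625), (196.87594604492188, 107.46515655517578), 6.614134311676025)
```

Run:
```python
from h import *
yb,yd=np.radians(104.3),np.radians(96.6)
B=np.array([.5149,.0491]);D=np.array([.4432,.3317])
bot.move_pose([*B,.12],down(yb))
bot.move_linear([*B,.040],speed=.12,until_force=15)
print(pose()[0],bot.read_clock())
bot.set_gripper(0.0,40)
print(bot.read_gripper_width(),bot.read_finger_force())
bot.move_linear([*B,.15],speed=.2)
bot.move_linear([*D,.15],speed=.25,rotation=down(yd))
p=pose();snap('wrist','w2.png');np.save('p2.npy',np.r_[p[0],p[1]])
print(bot.read_gripper_width(),bot.read_finger_force(),p,bot.read_clock())
```

```text
[0.51584778 0.04888202 0.04090802] 5.1
0.5115390602400918 41.896151304244995
0.5079086277285807 41.16856634616852 (array([0.44311894, 0.33077443, 0.14954715]), array([-3.80528747e-04, -5.71121549e-02,  9.98367605e-01, -4.27660044e-04])) 7.6333
```

View pics/w2.png

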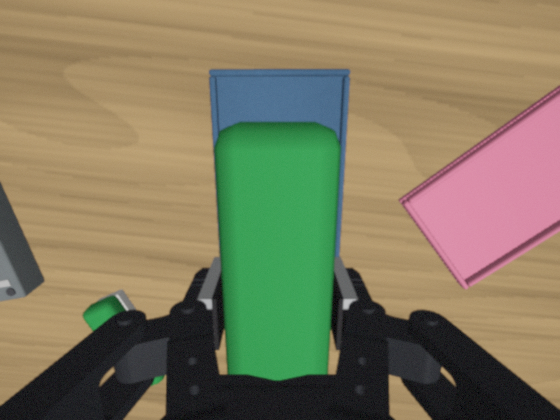

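The brush is held straight above the blue dish (near rim corners at (211,72) and (348,72)) and lined up with it. Lowering now.

```bash
python3 - <<'E'
from h import *
a=np.load('p2.npy');p=(a[:3],a[3:])
print([atz('wrist',u,.014,p) for u in((211,72),(348,72))])
D=np.array([.4432,.3317])
bot.move_linear([*D,.03],speed=.2)
print(bot.move_linear([*D,.0135],speed=.03,until_force=5),pose()[0])
bot.set_gripper(.75)
bot.move_linear([*D,.09],speed=.15)
bot.set_gripper(0.0)
P=U(0,-60e-3,.19)
bot.move_pose(P,down(YAW))
p=pose();snap('wrist','w3.png');np.save('p3.npy',np.r_[p[0],p[1]])
snap('side','s3.png')
print(p,bot.read_clock())
E
python3 -c "
import cv2
a=cv2.imread('pics/w3.png');t=cv2.imread('pics/side0.png')
t=cv2.imread('pics/s3.png');t=cv2.resize(t[130:310,110:390],(560,360));t=t[:180]
cv2.imwrite('pics/c3.png',cv2.vconcat([a,t]))"
```

```text
[array([0.3513783 , 0.26916205, 0.014     ]), array([0.33932388, 0.37428907, 0.014     ])]
True [0.44329114 0.33180332 0.01555083]
(array([ 0.55358113, -0.07639466,  0.18969803]), array([-2.23418333e-04, -1.54551586e-01,  9.87984649e-01,  2.99763744e-04])) 12.1917
```

View pics/c3.png

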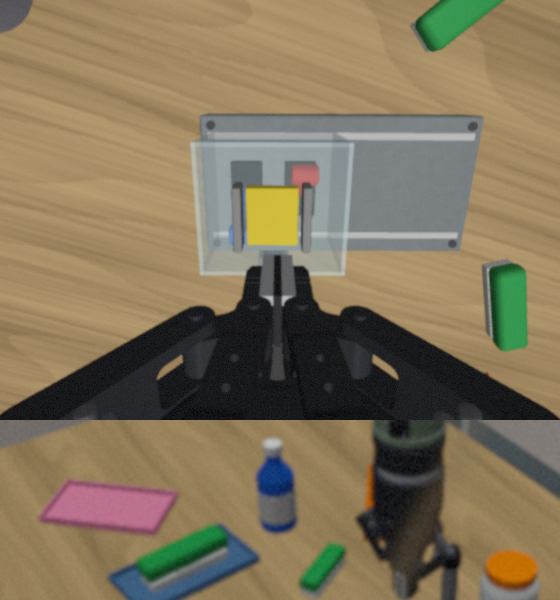

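The brush lies flat in the dish, bristles down. From close up the tab is at (272,215), between ridges at 237 and 307.

Run:
```python
from h import *
a=np.load('p3.npy');p=(a[:3],a[3:])
t=atz('wrist',(272,215),.114,p)[:2]
A,B=[atz('wrist',u,.03,p)[:2] for u in((201,115),(481,117))]
print('tab',t,'unit',(t-O)@UX,(t-O)@UY,'yaw',np.arctan2(*(B-A)[::-1]),np.linalg.norm(A-B))
c=np.r_[(t+U(0,-.06,0)[:2])/2]
bot.move_linear([*c,.13],speed=.15)
print(bot.move_linear([*c,.1065],speed=.03,until_force=9),pose()[0],bot.read_ft_force(),bot.read_clock())
np.save('c.npy',c)
```

```text
tab [ 0.55271718 -0.07985432] unit -0.0017521468413195622 -0.06206447748814159 yaw 1.875018721467524 0.24436539718691896
True [ 0.55332697 -0.07867991  0.10806457] [-1.65912459  0.80650083  6.01352296] 13.4667
```

```bash
python3 - <<'E'
from h import *
c=np.load('c.npy')
bot.move_linear([*c,.107],speed=.03)
print(pose()[0],bot.read_ft_force())
e=c+UY*.128
r=bot.move_linear([*e,.107],speed=.06,until_force=12)
q=pose()[0];print(r,q,(q[:2]-c)@UY,bot.read_ft_force(),bot.read_clock())
snap('side','s4.png')
bot.move_linear([*q[:2],.16],speed=.15)
p=pose();snap('wrist','w4.png');np.save('p4.npy',np.r_[p[0],p[1]])
print(bot.read_clock())
E
python3 -c "
import cv2
a=cv2.imread('pics/w4.png')
t=cv2.imread('pics/s4.png');t=cv2.resize(t[180:310,230:370],(280,260))
a[:260,:280]=t if False else a[:260,:280]
cv2.imwrite('pics/c4.png',a)"
```

```text
[ 0.55340301 -0.0786867   0.10796693] [-2.77182337  0.77547666  9.40089651]
True [0.51762977 0.03619246 0.10811534] 0.1201882717315035 [ 0.62318929 -1.91725712  3.48766612] 15.5833
16.1833
```

View pics/c4.png

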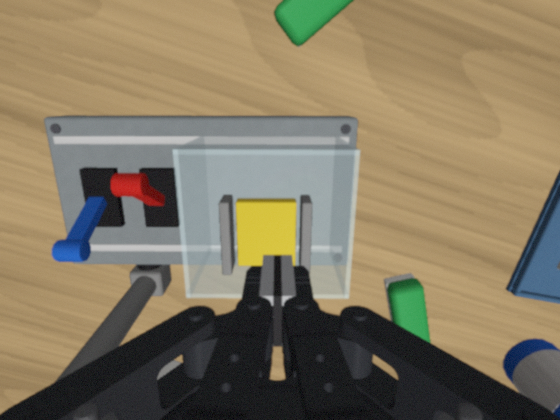

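The hood is over the slideway and the tab, at (266,232), has sprung up. Red, at (128,185), leans to -x and blue to +x. I'll check the travel, then flip red.

Run:
```python
from h import *
a=np.load('p4.npy');p=(a[:3],a[3:])
for n,u,z in(('tab',(266,232),.114),('red',(129,185),.086),('hoodL',(174,151),.104),('hoodR',(358,151),.104)):
    t=atz('wrist',u,z,p)[:2]-O;print(n,t@UX,t@UY)
```

```text
tab -0.0015503779381793106 0.05285332090155691
red -0.02367524750986091 -0.039159159642803504
hoodL -0.04881635776107706 -0.0013587438556782374
hoodR -0.04883505919108778 0.10709378481062112
```

Run:
```python
from h import *
bot.move_linear(U(-.062,-.038,.14),speed=.25)
bot.move_linear(U(-.062,-.038,.074),speed=.2)
r=bot.move_linear(U(.002,-.038,.074),speed=.08,until_force=15)
q=pose()[0];print(r,(q[:2]-O)@UX,bot.read_ft_force())
bot.move_linear(U(-.03,-.038,.074),speed=.2)
bot.move_linear(U(-.03,-.038,.15),speed=.2)
bot.move_linear(U(-.001,.055,.15),speed=.25)
p=pose();snap('wrist','w5.png');np.save('p5.npy',np.r_[p[0],p[1]])
print(bot.read_clock())
```

```text
False 0.0016038496852407765 [ 0.37855601  0.46172303 -0.52770015]
19.6667
```

View pics/w5.png

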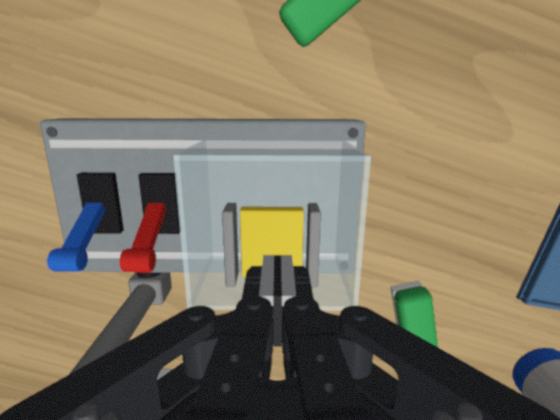

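Red, at (140,258), now leans to ON the same way as blue. The hood and tab haven't moved. Closing the hood.

```bash
python3 - <<'E'
from h import *
bot.move_linear(U(-.001,.053,.13),speed=.15)
print(bot.move_linear(U(-.001,.053,.107),speed=.03,until_force=9),pose()[0])
bot.move_linear(U(-.001,.053,.107),speed=.03)
print(pose()[0],bot.read_ft_force())
r=bot.move_linear(U(-.001,-.075,.107),speed=.06,until_force=12)
q=pose()[0];print(r,q,(q[:2]-O)@UY,bot.read_ft_force(),bot.read_clock())
bot.move_linear([*q[:2],.19],speed=.15)
p=pose();snap('wrist','w6.png');snap('side','s6.png')
for n,cam in(('red_tip','side'),('tab_top','wrist')):
    for d in bot.search_frame(cam,n)[:1]:
        b=d['bbox'];t=atz(cam,(b[0]+b[2]/2,b[1]+b[3]/2),.114,p)[:2]-O;print(n,b,t@UX,t@UY)
print(bot.read_clock())
E
python3 -c "
import cv2
a=cv2.imread('pics/w6.png')
t=cv2.imread('pics/s6.png');t=cv2.resize(t[150:310,110:390],(560,320))[:180*2]
cv2.imwrite('pics/c6.png',cv2.vconcat([a[80:360],t]))"
```

```text
True [0.5185557  0.02997475 0.10804314]
[0.5186076  0.02990237 0.10793862] [-2.98718695 -0.52817926 11.04773463]
True [ 0.55647167 -0.08662723  0.10805771] -0.06965867977297648 [-0.39084231  1.83986081  4.98775829] 22.8917
red_tip [299.9, 238.7, 21.0, 12.5] -0.008337357205488071 -0.06110659992073278
tab_top [257.8, 185.9, 55.5, 62.8] -0.001135401991408408 -0.06296509551224828
23.7917
```

View pics/c6.png

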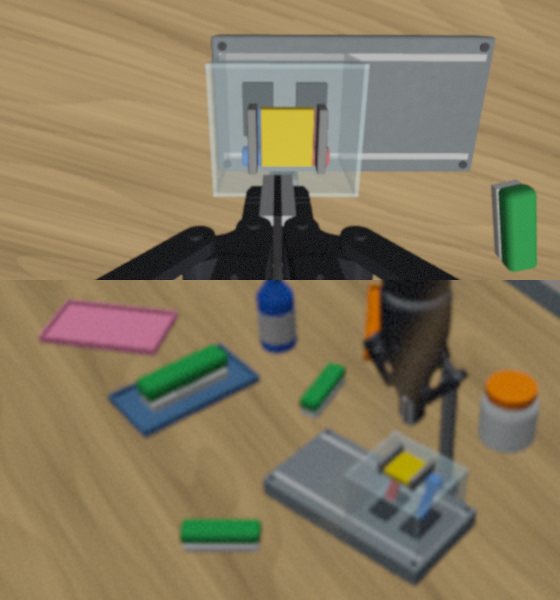

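Run:
```python
from h import *
bot.move_linear(U(-.02,0,.3),speed=.25)
snap('side','s7.png')
for f in('side0','s6','s7','s4'):
    im=cv2.imread(f'pics/{f}.png')[200:300,260:360]
    m=cv2.inRange(cv2.cvtColor(im,cv2.COLOR_BGR2HSV),(20,150,100),(35,255,255));mm=cv2.moments(m,True)
    print(f,mm['m00'],mm['m10']/mm['m00'],mm['m01']/mm['m00'])
print(proj('side',U(0,-.06,.114))-proj('side',U(0,-.06,.108)),proj('side',U(0,-.06,.114))-proj('side',U(0,-.056,.114)))
```

```text
side0 185.0 51.464864864864865 43.178378378378376
s6 186.0 51.37096774193548 43.24731182795699
s7 189.0 51.32804232804233 43.317460317460316
s4 86.0 14.023255813953488 26.127906976744185
[ 0.04607352 -1.82164789] [1.34459088 0.72799072]
```

The tab sits within 0.15 px of its starting position, so it is up and the hood is shut. Handing in.

```bash
python3 -c "
from cell import bot
print(bot.close_job())"
```

```text
the job is handed in; nothing more can be done
None
```

I handed the job in at about 25 s: the brush lies bristles down in the blue dish, the red switch is ON, the blue switch is still on, and the hood is shut with the tab back up.

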